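# Bring the filter carrier round the bent rod to its stop

## Task

The filter carrier hangs on the first leg of the bent steel rod: take it by its upright fin and slide it along the rod, round the bend and along the second leg until it sits flush against the stop block with the little switch pin pushed fully in, then let go and leave it hanging upright there. Ease it round gently: never jam it on the rod or ram the stop, and leave the other things on the bench undisturbed.

Things in the scene. Friction and masses are not known exactly. Their poses are not given: they have to be found in the camera images.
- rod_stand: fixed stand, grey foot, post and black clamp, carrying a level bent steel rod 14 mm thick, its axis 160 mm above the bench. Origin on the bench, z up. Leg 1 lies along y at x = -75 mm, from the clamp (face at y = 132 mm) to point leg1; then a quarter-circle bend to point leg2; leg 2 runs from there 150 mm along +x to a free end, at y = -60 mm
- leg1 (a point): on the rod's axis, where straight leg 1 ends and the bend starts (x = -75, y = 0, z = 160 mm of rod_stand); same axes as rod_stand, so leg 1 points along -y here
- bend (a point): centre of the bend's quarter circle, level with the rod's axis (x = -15, y = 0, z = 160 mm of rod_stand), same axes; the rod's axis runs round it at 60 mm radius
- leg2 (a point): on the rod's axis, where the bend ends and straight leg 2 starts, along +x (x = -15, y = -60, z = 160 mm of rod_stand); same axes. A rigid aluminium stop block, 22 mm along the rod, 34 wide and 40 high, sits on leg 2. Its striking face is 60 to 110 mm beyond this point; exactly where is not reported: feel or look for it
- switch (a joint): steel switch pin, 6 mm thick, standing 6 mm out of the stop block's striking face, 16 mm above the rod's axis: 0 = fully out, 0.006 = pushed in flush with the face; a very light spring (about 0.3 N) returns it
- carrier_bore (a point): centre of the carrier's round bore. Carrier: 0.2 to 0.45 kg, loose on the rod; aluminium block 36 mm long (x, along the bore and on towards the stop), 34 wide (y), from 15 mm below to 25 above this point; bore 19 mm. Hanging, this point is 2.5 mm below the rod's axis and little sideways play is left; raised by 2.5 mm it is centred: 2.5 mm play on the straight, under 1 mm in the bend
- carrier_fin (a point): centre of the black upright fin on top of the carrier, 46 mm above carrier_bore, same axes: 30 mm long (x), 12 thick (y), 42 high; to be pinched across its thickness from above
- carrier_frame (a point): centre of the square black filter frame with clear glass under the carrier's block, 48 mm below carrier_bore: 66 x 66 mm, 7 thick, standing across the bore (its face looks along x)
Not all that is in view belongs to the job. What is meant by the part that bears carrier_bore is not pink or red, and is the larger of those in its own colour.

How it is judged:
At the end, for the whole second after the job is handed in: The carrier is on the second leg against the stop, the switch pin pushed in by at least 4.2 of its 6 mm; it hangs upright (within 0.2 rad), at rest and released (value of joint switch above 0.0042 m and x of carrier_bore in the frame of leg2 above 0.035 m and y of carrier_bore in the frame of leg2 between -0.008 and 0.008 m and angle between carrier_bore's own z axis and vertical below 0.2 rad and linear speed of carrier below 0.02 m/s); the robot touches nothing.
It fails at once if the carrier is jammed on the rod or rammed into the stop (over 55 N between them) (contact force between carrier and rod_stand above 55 N).
It fails at once if another thing on the bench is pushed more than 30 mm (distance of any of blower, dish, slidebox, driver, spanner, reagent, mug from where it was at the start of the episode above 0.03 m).
It also fails if it takes over 51 s, if anything falls off the work surface, if the arm or the gripper's body presses on something with over 40 N, if the wrist force passes 120 N, or if a joint passes its speed limit or range.

## Robot

A 7-joint arm with a two-finger parallel gripper is mounted at the origin on the work surface. World frame = base frame: x ahead of the robot, y to its left, z up, the work surface at z = 0. Lengths are in m, angles in rad, forces in N, time in s.
With the tool pointing down it reaches from about 0.425 to 0.875 m from the base axis. Payload 4.7 kg.
Tool frame: the origin (TCP) lies between the finger pads; the fingertips stand 25 mm ahead of it and the grasp point (between the pads) lies 6 mm ahead of it; y points along the fingers, z is the direction in which the jaws open and shut, and the axes are right-handed (so a half turn about y gives the same grasp; the last joint's range is limited). The gripper opens to 87 mm and grips with 3 to 60 N. Pads are 19 mm wide; open, the fingers measure 117 mm over their backs; the gripper's body (75 mm by 190 mm) begins 51 mm behind the grasp point.
Start: joints at [1.332, 0.321, -0.07, 1.45, 0.023, 1.371, -0.057], TCP at [0.163, -0.629, 0.217] pointing down, gripper open.
Joint ranges: [-2.86, 2.86], [-0.3, 2.09], [-1.38, 1.24], [0.06, 2.45], [-1.56, 4.7], [0.09, 2.05], [-2.69, 2.69]. Speed limits (rad/s): [2.57, 2.57, 3.14, 3.14, 3.14, 3.14, 3.14].

## Interface

Orientations are given as [roll, pitch, yaw] about the fixed x, y, z axes, in that order (R = Rz(yaw) Ry(pitch) Rx(roll)).
In Python, from rig import arm gives the robot as it stands. The module is installed in compiled form; this text tells all that it offers.
- The arm moves only by the tool step_arm, never from a script. Its argument "increments" is a list of rows, each a list of 3 entries, a list of its own where there are three numbers: the closure, from 0 (fully open) to 1 (shut), then the shift along the tool's x, y, z in m, then the turn about the tool's y in rad. A call has 1 to 8 rows; each row is the pose to reach, as a shift and turn from the pose measured when the call began, along the tool's axes at that moment; what a row does not reach only later rows make up. A row lasts 1/8 s, in which the tool goes at most 62.5 mm and 10.7 degrees, less where a joint would pass 70% of its speed; a pose out of reach is approached as far as the arm can. A call with a gripper value outside its range is refused whole. The fingers move at their own pace and stop on an object; "force" is the grip in N (left out, the last holds). Time passes only in rows, so rows that repeat a pose let the fingers close. It gives the time, the measured TCP pose, the force and the opening at its end, in the units of the state.
- arm.read_state(): the state, without advancing time (a new reading comes with each control period).
- arm.grab_frame(name): name is "scene" or "top"; returns the picture (384x512x3 uint8, blue, green, red); there is no depth.
- arm.get_calibration(name): a dict with "camera_matrix" (3x3 intrinsics, pixels), "k1" (the pictures are not rectified: a ray, as slopes to the right and down, at radius r is drawn at 1 + k1 r^2 times it, then the intrinsics apply), "extrinsics" (4x4, takes a point from camera to world coordinates). Camera axes: x right, y down, z forward; pixel columns grow to the right and rows downward; lengths in m; the calibration is good to about 2 mm. A picture is of the moment at which its call begins. get_calibration takes no time and is no camera call.
- arm.finish_job(): hands the job in, once; it reports no verdict.
The state is a dict: "t": time; "qpos": joint angles; "joint_velocities": joint speeds; "tau": joint torques, N m; "eef_pos": TCP position; "orientation": TCP orientation; "contact_force": force on the tool from outside, world axes, zero at the start; "torque": the same for the moment, N m; "width": opening from 0.0 (shut) to 1.0 (fully open).
Only numpy, scipy, OpenCV 4.12 (cv2) and the standard library are available. Lean on these libraries where they do the work, as an engineer would, in place of code of your own. Each camera call takes 0.05 s, during which the arm holds its last target.

## Working session

There is one attempt and no reset: what is moved stays moved. The work goes in short steps, Python scripts to look and compute and a tool call to move; the robot and the scene stay as the last step left them, time stands still between calls to the robot, and variables do not carry over. Pictures are saved under pics/ and viewed, and the job is handed in when it is done.

Besides the shell and the picture viewer there is one more tool, called after ">>>" as name([rows], argument=value, ...), one row to a line, values as JSON. step_arm: Moves the arm, as the interface text tells. Its arguments: {"type":"object","properties":{"increments":{"type":"array","items":{"type":"array"}},"force":{"type":"number"}},"required":["increments"]}

```bash
mkdir -p pics; python3 - <<'E'
from rig import arm
import cv2
s=arm.read_state();print(s)
for n in("scene","top"):
    im=arm.grab_frame(n);cv2.imwrite(f"pics/{n}0.png",im);print(n,arm.get_calibration(n))
E
```

```text
{'t': 0.0, 'qpos': array([ 1.33207189,  0.32183064, -0.07007463,  1.45167762,  0.0225953 ,
        1.37081067, -0.05690742]), 'joint_velocities': array([-6.91910264e-04, -1.01090640e-03, -3.09730198e-04,  1.21954123e-03,
       -1.22031888e-04,  5.89451022e-05, -4.82055214e-04]), 'tau': array([-7.81028521e-04, -4.91299438e+01, -4.04430740e-01, -3.12535250e+01,
       -6.39495696e-02,  4.35906218e-02,  1.52130874e-04]), 'eef_pos': array([ 0.16239364, -0.62879595,  0.21565518]), 'orientation': array([-1.57273335e+00, -9.79250647e-05, -2.88875544e+00]), 'contact_force': array([-0.36808631,  0.00606265, -0.36097533]), 'torque': array([-0.00121364, -0.05524125,  0.06085324]), 'width': 0.9999365418862165}
scene {'camera_matrix': array([[380.58891148,   0.        , 251.53845636],
       [  0.        , 380.58891148, 191.35546834],
       [  0.        ,   0.        ,   1.        ]]), 'k1': -0.10964965401746872, 'extrinsics': array([[ 0.41609038,  0.61106323, -0.6734022 ,  0.98611857],
       [ 0.90926348, -0.27110159,  0.31582251, -0.16772653],
       [ 0.01042711, -0.74371073, -0.66842024,  0.62581114],
       [ 0.        ,  0.        ,  0.        ,  1.        ]])}
top {'camera_matrix': array([[424.60122207,   0.        , 256.099917  ],
       [  0.        , 424.60122207, 194.89887489],
       [  0.        ,   0.        ,   1.        ]]), 'k1': -0.04950955359378508, 'extrinsics': array([[ 0.02023495, -0.99415532,  0.10604592,  0.41908937],
       [-0.99966608, -0.01841327,  0.01812931,  0.05960216],
       [-0.0160707 , -0.10637736, -0.99419595,  1.07399825],
       [ 0.        ,  0.        ,  0.        ,  1.        ]])}
```

View pics/scene0.png

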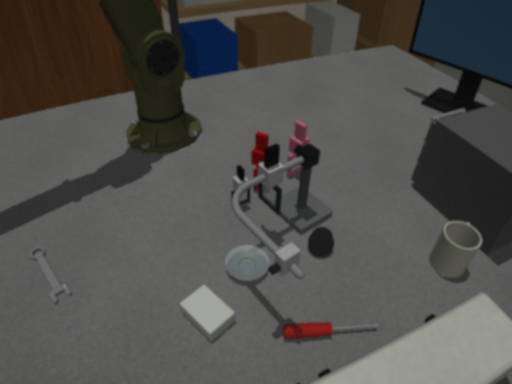

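View pics/top0.png

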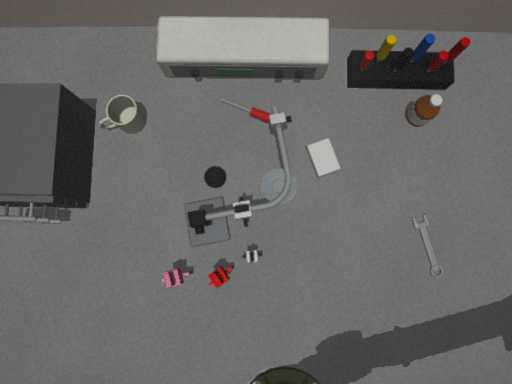

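```bash
python3 - <<'E'
import cv2
a=cv2.imread("pics/scene0.png")[110:300,210:350];b=cv2.imread("pics/top0.png")[90:300,150:350]
cv2.imwrite("pics/sc1.png",cv2.resize(a,None,fx=4,fy=3.1*4/3.1*0.78 and 4,interpolation=cv2.INTER_CUBIC)[:600]) if 0 else cv2.imwrite("pics/sc1.png",cv2.resize(a,None,fx=3.1,fy=3.1,interpolation=cv2.INTER_CUBIC))
cv2.imwrite("pics/tc1.png",cv2.resize(b,None,fx=2.8,fy=2.8,interpolation=cv2.INTER_CUBIC))
E
```

```text
(no output)
```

View pics/sc1.png

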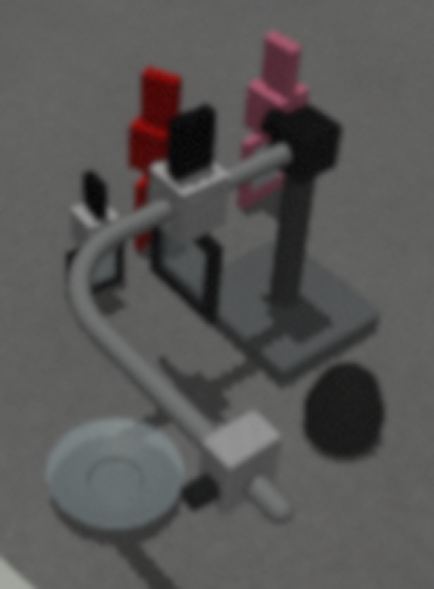

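View pics/tc1.png

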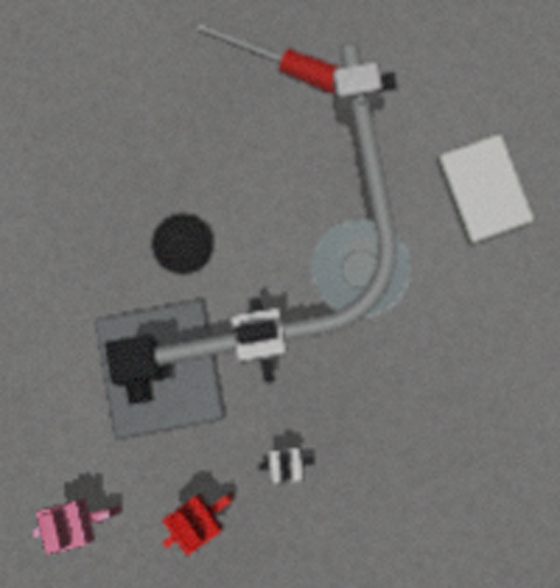

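```bash
cat > h.py <<'E'
import numpy as np,cv2
from rig import arm
from scipy.ndimage import map_coordinates
cal={n:arm.get_calibration(n) for n in("scene","top")}
def rays(n,p):
    c=cal[n];u=cv2.undistortPoints(np.asarray(p,float).reshape(-1,1,2),c["camera_matrix"],np.array([c["k1"],0,0,0,0.]))[:,0]
    d=np.c_[u,np.ones(len(u))]@c["extrinsics"][:3,:3].T
    return c["extrinsics"][:3,3],d
def onplane(n,p,z):
    o,d=rays(n,p);return o+d*((z-o[2])/d[:,2])[:,None]
def proj(n,P):
    c=cal[n];E=np.linalg.inv(c["extrinsics"]);r,_=cv2.Rodrigues(E[:3,:3])
    return cv2.projectPoints(np.asarray(P,float).reshape(-1,1,3),r,E[:3,3],c["camera_matrix"],np.array([c["k1"],0,0,0,0.]))[0][:,0]
def tri(a,b):
    o1,d1=rays("top",a);o2,d2=rays("scene",b);d1=d1[0]/np.linalg.norm(d1);d2=d2[0]/np.linalg.norm(d2)
    s=np.linalg.lstsq(np.c_[d1,-d2],o2-o1,rcond=None)[0];p,q=o1+s[0]*d1,o2+s[1]*d2
    return (p+q)/2,np.linalg.norm(p-q)
def mids(g,a,b,n=30,half=8):
    a,b=np.array(a,float),np.array(b,float);t=(b-a)/np.linalg.norm(b-a);nn=np.array([-t[1],t[0]]);s=np.arange(-half,half+.01,.2);out=[]
    for f in np.linspace(0,1,n):
        c=a+f*(b-a);pr=0
        for k in(-1,0,1):
            q=c+k*t+s[:,None]*nn;pr=pr+map_coordinates(g,[q[:,1],q[:,0]],order=1)
        pr=pr/3;gr=np.gradient(cv2.GaussianBlur(pr.reshape(1,-1),(0,0),3)[0])
        i,j=gr.argmax(),gr.argmin()
        if i<j: out.append([*(c+(s[i]+s[j])/2*nn),s[j]-s[i]])
    return np.array(out)
E
python3 - <<'E'
from h import *
L={"top":{1:((214,215),(262,206)),2:((279.5,128),(286.5,168))},"scene":{1:((294,163),(283,167)),2:((242,214),(272,248))}}
pl={}
for n in L:
    g=cv2.imread(f"pics/{n}0.png",0).astype(float)
    for k,(a,b) in L[n].items():
        m=mids(g,a,b)
        md=np.median(m[:,2]);ok=abs(m[:,2]-md)<1
        print(n,k,len(m),md,m[ok][[0,-1]].round(1).tolist())
        m=m[ok][:,:2]
        o,d=rays(n,m);d/=np.linalg.norm(d,axis=1)[:,None]
        nv=np.linalg.svd(d)[2][2];pl[n,k]=(nv,o);print(" resid",np.abs(d@nv).max())
        if n=="top":
            P=onplane(n,m,.16);v=P[-1]-P[0];print(" plane z.16:",P[0],P[-1],np.degrees(np.arctan2(v[1],v[0])))
for k in(1,2):
    n1,o1=pl["top",k];n2,o2=pl["scene",k]
    d=np.cross(n1,n2);d/=np.linalg.norm(d);p=np.linalg.lstsq(np.array([n1,n2,[0,1,0] if k==1 else [1,0,0]]),np.array([n1@o1,n2@o2,0.08 if k==1 else .6]),rcond=None)[0]
    print(k,"dir",d,"pt",p, np.degrees(np.arccos(abs(n1@n2))))
E
```

```text
top 1 20 4.200000000000003 [[214.0, 214.9, 4.2], [262.0, 205.8, 4.4]]
 resid 0.0005169137036565852
 plane z.16: [0.47147226 0.16632155 0.16      ] [0.49314465 0.06313262 0.16      ] -78.1387800946615
top 2 5 4.600000000000003 [[278.6, 128.2, 5.0], [279.0, 132.3, 4.4]]
 resid 0.0001623590308945838
 plane z.16: [0.66536875 0.02965893 0.16      ] [0.65593171 0.02858568 0.16      ] -173.51178560336976
scene 1 30 4.400000000000004 [[293.3, 161.0, 4.6], [284.1, 165.3, 3.6]]
 resid 0.0013218211568574029
scene 2 27 6.000000000000004 [[241.6, 214.3, 5.8], [273.6, 246.5, 6.0]]
 resid 0.0013580527576308877
1 dir [-0.21129986  0.97612704  0.05028283] pt [0.48982971 0.08       0.15881643] 46.39501241731042
2 dir [0.98158028 0.12778051 0.1420292 ] pt [0.6        0.02159216 0.15597596] 33.58164472129333
```

```bash
python3 - <<'E'
from h import *
L={"top":{1:((214,215),(230,212)),11:((253,207.7),(262,206)),2:((279.5,128),(286.5,168))},"scene":{1:((294,163),(283,167)),2:((242,214),(272,248))}}
for n in L:
    g=cv2.imread(f"pics/{n}0.png",0).astype(float)
    for k,(a,b) in L[n].items():
        a,b=np.array(a,float),np.array(b,float);t=(b-a)/np.linalg.norm(b-a);nn=np.array([-t[1],t[0]]);s=np.arange(-8,8.1,1)
        pr=np.mean([map_coordinates(g,[(a+f*(b-a))[1]+s*nn[1],(a+f*(b-a))[0]+s*nn[0]],order=1) for f in np.linspace(0,1,30)],0)
        print(n,k,pr.round(0).astype(int))
a=cv2.imread("pics/top0.png")[95:225,190:310]
cv2.imwrite("pics/tc2.png",cv2.convertScaleAbs(cv2.resize(a,None,fx=4.6,fy=4.6,interpolation=cv2.INTER_CUBIC),alpha=1.6))
E
```

```text
top 1 [ 91  73  67  67  67  82 107 129 142 136 121 104 100 104 105 105 106]
top 11 [ 92  77  72  73  75  88 111 131 142 136 119 107 109 113 113 112 113]
top 2 [114 113 111 111 110 104 108 122 134 133 122 102  82  76  88 104 109]
scene 1 [ 62  65  70  72  70  68  73  85  99 109 112 105  93  84  82  83  89]
scene 2 [ 74  73  76  85  94 102 108 111 109 103  94  84  78  80  85  90  93]
```

View pics/tc2.png

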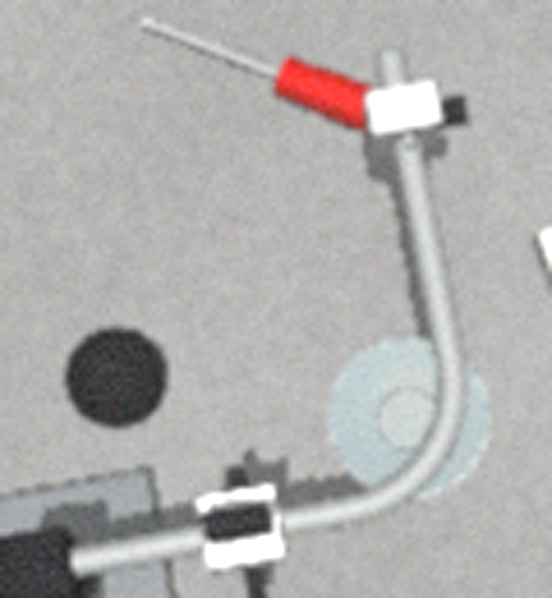

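```bash
cat >> h.py <<'E'
def peaks(g,a,b,n=30,half=4):
    a,b=np.array(a,float),np.array(b,float);t=(b-a)/np.linalg.norm(b-a);nn=np.array([-t[1],t[0]]);s=np.arange(-half,half+.01,.2);out=[]
    for f in np.linspace(0,1,n):
        c=a+f*(b-a);q=c+s[:,None]*nn
        pr=map_coordinates(cv2.GaussianBlur(g,(0,0),1.2),[q[:,1],q[:,0]],order=1);i=pr.argmax()
        if 0<i<len(s)-1: out.append(c+s[i]*nn)
    return np.array(out)
E
python3 - <<'E'
from h import *
im=cv2.imread("pics/top0.png");g=im[:,:,1].astype(float)
A=np.r_[peaks(g,(213,215.2),(230,212)),peaks(g,(253,207.7),(262,206))];B=peaks(g,(279,130),(285.5,162))
P=onplane("top",A,.16)[:,:2];Q=onplane("top",B,.16)[:,:2]
for X in(P,Q):
    l=cv2.fitLine(X.astype(np.float32),cv2.DIST_HUBER,0,.0001,.0001).ravel();nn=np.array([-l[1],l[0]]);print(len(X),l,np.degrees(np.arctan2(l[1],l[0])),np.std((X-l[2:])@nn))
# joint orthogonal fit: unit u = stand x dir; leg1: P.u=c1 ; leg2: Q.v=c2
from scipy.optimize import least_squares
f=lambda p:np.r_[P@[np.cos(p[0]),np.sin(p[0])]-p[1],Q@[-np.sin(p[0]),np.cos(p[0])]-p[2]]
r=least_squares(f,[.15,.5,0],loss="soft_l1",f_scale=.001).x
th=r[0];u=np.array([np.cos(th),np.sin(th)]);v=np.array([-u[1],u[0]]);C=r[1]*u+r[2]*v
O=C+.075*u+.06*v;print("th",th,np.degrees(th),"corner",C,"origin",O)
np.save("stand.npy",[O[0],O[1],th])
def W(x,y,z):return [*(O+x*u+y*v),z]
# checks in pictures
for n in("top","scene"):
    I=cv2.imread(f"pics/{n}0.png");S=4;off=(190,95) if n=="top" else (215,115)
    I=cv2.resize(I[off[1]:off[1]+150,off[0]:off[0]+140],None,fx=S,fy=S,interpolation=cv2.INTER_CUBIC)
    pts=[W(-75,y,160) for y in()]
    pts=[(-.075,y) for y in np.linspace(0,.132,12)]+[(-.015-.06*np.cos(a),-.06*np.sin(a)) for a in np.linspace(0,np.pi/2,9)]+[(x,-.06) for x in np.linspace(-.015,.135,14)]
    for p in proj(n,[W(*q,.16) for q in pts]): cv2.circle(I,tuple(int(c) for c in ((p+.5-off)*S)),2,(0,0,255),-1)
    cv2.imwrite(f"pics/chk_{n}.png",I)
for nm,lo,hi in(("white",160,256),):
    m=cv2.inRange(cv2.cvtColor(im,cv2.COLOR_BGR2GRAY),lo,255)
    for c in cv2.findContours(m,0,2)[0]:
        if 40<cv2.contourArea(c)<400: print("white",cv2.minAreaRect(c),cv2.contourArea(c))
E
```

```text
60 [ 0.20390713 -0.97899026  0.48053783  0.11924974] -78.23447 0.000531084936102384
30 [0.9782064  0.20763493 0.6193415  0.01984128] 11.9837885 0.000529833697407012
th 0.2074337585401818 11.885078892888215 corner [ 0.50632192 -0.0038059 ] origin [0.56735716 0.07035406]
white ((242.5399932861328, 214.2799835205078), (4.666904926300049, 15.697771072387695), 81.8698959350586) 54.0
white ((277.2500305175781, 117.74999237060547), (8.236878395080566, 13.924245834350586), 78.69007110595703) 95.5
white ((128.5384521484375, 114.30767822265625), (11.648704528808594, 18.859806060791016), 56.3099365234375) 149.0
white ((436.0, 99.5), (9.0, 10.0), 90.0) 75.5
```

View pics/chk_top.png

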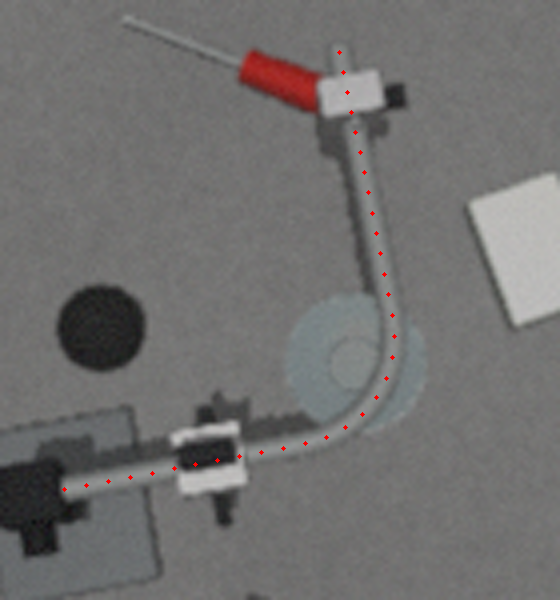

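View pics/chk_scene.png

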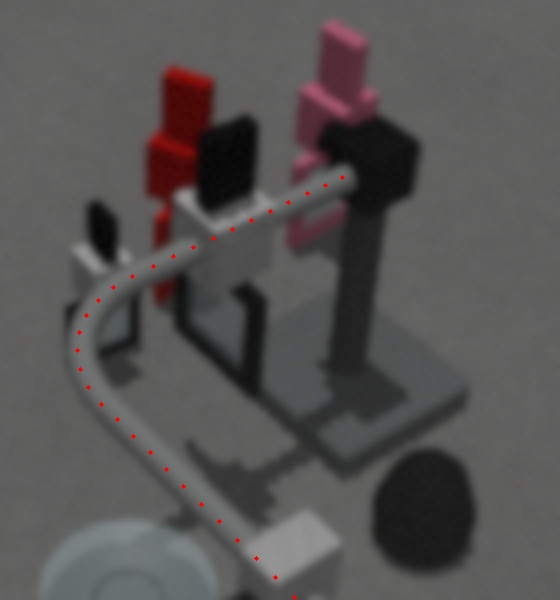

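```bash
python3 - <<'E'
from h import *
x0,y0,th=np.load("stand.npy");u=np.array([np.cos(th),np.sin(th)]);v=np.array([-u[1],u[0]])
S=lambda P:np.c_[(P[:,:2]-[x0,y0])@u,(P[:,:2]-[x0,y0])@v]*1000
im={n:cv2.imread(f"pics/{n}0.png") for n in("top","scene")}
g=cv2.cvtColor(im["top"],6)
m=cv2.inRange(g[100:130,260:300],135,255)
c=max(cv2.findContours(m,0,2)[0],key=cv2.contourArea);print("stop area",cv2.contourArea(c))
p=cv2.boxPoints(cv2.minAreaRect(c))+[260,100];print("stop px",p.round(1).tolist());print("stop stand z.18",S(onplane("top",p,.18)).round(1).tolist())
for n,(X,Y,w,h) in {"top":(232,203,22,16),"scene":(262,142,22,32)}.items():
    G=cv2.cvtColor(im[n],6)[Y:Y+h,X:X+w]
    m=cv2.inRange(cv2.resize(G,None,fx=4,fy=4,interpolation=cv2.INTER_CUBIC),0,50);
    c=max(cv2.findContours(m,0,2)[0],key=cv2.contourArea);q=(cv2.boxPoints(cv2.minAreaRect(c))+.5)/4-.5+[X,Y]
    print(n,cv2.contourArea(c)/16,q.round(1).tolist(),q.mean(0))
    if n=="top":
        P=onplane(n,q,.2245);print("fin top stand",S(P).round(1).tolist(),S(P).mean(0),"world",P.mean(0));ft=q.mean(0)
    big=cv2.resize(im[n][Y-15:Y+h+15,X-15:X+w+15],None,fx=10,fy=9,interpolation=cv2.INTER_CUBIC);cv2.imwrite(f"pics/fin_{n}.png",cv2.convertScaleAbs(big,alpha=1.6));print(X-15,Y-15,big.shape)
E
```

```text
stop area 125.0
stop px [[269.0, 113.0], [283.8, 110.5], [285.5, 121.2], [270.8, 123.7]]
stop stand z.18 [[119.4, -44.3], [118.7, -76.7], [94.6, -75.9], [95.3, -43.6]]
top 66.1875 [[233.7, 206.4], [247.3, 204.4], [248.1, 209.9], [234.5, 212.0]] [240.88557065 208.16509998]
fin top stand [[-69.8, 65.0], [-70.9, 37.5], [-82.2, 38.0], [-81.1, 65.4]] [-76.01542754  51.49292538] world [0.48236636 0.10508779 0.2245    ]
217 188 (414, 520, 3)
scene 350.40625 [[261.6, 141.6], [278.9, 141.6], [278.9, 167.4], [261.6, 167.4]] [270.25 154.5 ]
247 127 (558, 520, 3)
```

View pics/fin_top.png

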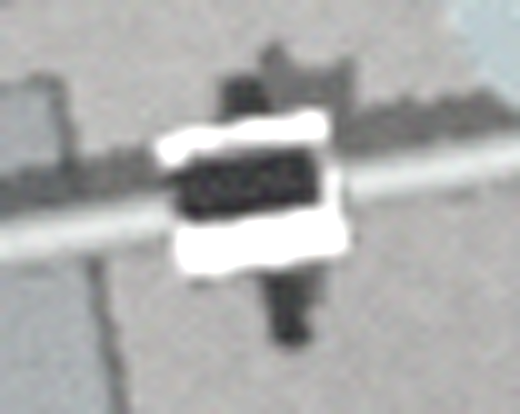

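View pics/fin_scene.png

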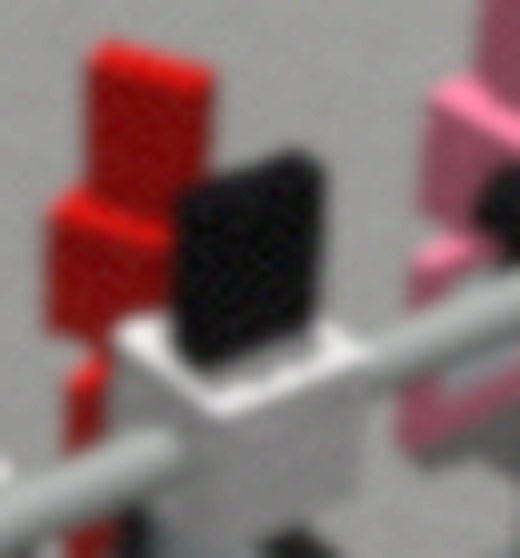

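```bash
cat >> h.py <<'E'
def rows(targets,st=None):
    st=st or arm.read_state();p=st["eef_pos"];yaw=st["orientation"][2];R=cv2.Rodrigues(np.array([0,0,yaw]))[0]@cv2.Rodrigues(np.array([-np.pi/2,0,0]))[0]
    for x,y,z,w in targets:
        s=R.T@(np.array([x,y,z])-p);t=-((w-yaw+np.pi)%(2*np.pi)-np.pi)
        print("shift",s.round(4).tolist(),"turn",round(t,4))
_o=None
def stw(x,y):
    x0,y0,th=np.load("stand.npy");return x0+x*np.cos(th)-y*np.sin(th),y0+x*np.sin(th)+y*np.cos(th)
def wst(x,y):
    x0,y0,th=np.load("stand.npy");x-=x0;y-=y0;return x*np.cos(th)+y*np.sin(th),-x*np.sin(th)+y*np.cos(th)
E
python3 - <<'E'
from h import *
th=np.load("stand.npy")[2]
print(tri((233.7,206.4),(279.2,143.5)),tri((247.3,204.4),(265,149.5)))
# rod height check: clamp/rod end and block top corners
rows([(.5,-.3,.30,np.radians(-110)),(*stw(-.0755,.0515),.26,th-np.pi/2)])
print(stw(-.0755,.0515))
E
```

```text
(array([0.48585652, 0.12030059, 0.2273475 ]), np.float64(0.001972863434392804)) (array([0.48979725, 0.09158577, 0.22485592]), np.float64(0.0017096231454743478))
shift [-0.4091, -0.0842, -0.2339] turn -0.9689
shift [-0.4939, -0.0442, -0.6305] turn -1.5254
(np.float64(0.48286928512228655), np.float64(0.10520086374527074))
```

>>> step_arm([
  [0, [-0.051, -0.04, -0.029], -0.12],
  [0, [-0.102, -0.08, -0.058], -0.24],
  [0, [-0.153, -0.084, -0.088], -0.36],
  [0, [-0.204, -0.084, -0.117], -0.48],
  [0, [-0.255, -0.084, -0.146], -0.6],
  [0, [-0.307, -0.084, -0.175], -0.72],
  [0, [-0.358, -0.084, -0.205], -0.85],
  [0, [-0.409, -0.084, -0.234], -0.97],
])

```text
t: 1.1
eef_pos: [0.5009, -0.2985, 0.2999]
orientation: [-1.572, 0.001, -1.915]
contact_force: [0.5, -1.1, -0.8]
width: 1.0
```

```bash
python3 - <<'E'
from h import *
th=np.load("stand.npy")[2]
print(arm.read_state())
rows([(*stw(-.0755,.0515),.27,th-np.pi/2)])
E
```

```text
{'t': 1.1, 'qpos': array([ 0.89442565,  0.18119316, -0.46494601,  1.47585733,  0.07999688,
        1.50509528,  0.0867334 ]), 'joint_velocities': array([-0.51716108,  0.27057983, -0.39525369, -0.25819927,  0.17354157,
        0.03896394,  0.04836286]), 'tau': array([ 2.13076919e+00, -4.18426037e+01, -1.97294176e+00, -3.06678593e+01,
       -3.77462944e-01,  2.51678741e-01, -2.85270443e-02]), 'eef_pos': array([ 0.50086854, -0.29850053,  0.29986492]), 'orientation': array([-1.57215163e+00,  1.19248148e-03, -1.91474513e+00]), 'contact_force': array([ 0.47187191, -1.05357356, -0.78045976]), 'torque': array([-0.06417705, -0.09060276, -0.02628495]), 'width': 1.0002382003370591}
shift [-0.374, 0.0299, -0.1531] turn -0.5514
```

>>> step_arm([
  [0.4, [-0.053, 0.0, -0.022], -0.08],
  [0.4, [-0.107, 0.0, -0.044], -0.16],
  [0.4, [-0.16, 0.0, -0.066], -0.24],
  [0.4, [-0.213, 0.005, -0.088], -0.32],
  [0.4, [-0.267, 0.01, -0.11], -0.4],
  [0.4, [-0.32, 0.02, -0.131], -0.48],
  [0.4, [-0.374, 0.03, -0.153], -0.551],
  [0.4, [-0.374, 0.03, -0.153], -0.551],
])

```text
t: 2.1
eef_pos: [0.4811, 0.111, 0.2699]
orientation: [-1.572, 0.003, -1.353]
contact_force: [0.3, 0.1, 0.8]
width: 0.6
```

```bash
python3 - <<'E'
from h import *
th=np.load("stand.npy")[2]
s=arm.read_state();print(s["qpos"],s["orientation"],wst(*s["eef_pos"][:2]))
rows([(*stw(-.0755,.0515),.212,th-np.pi/2)])
for n in("top","scene"): cv2.imwrite(f"pics/{n}2.png",arm.grab_frame(n))
a=cv2.imread("pics/scene2.png")[110:270,190:350];b=cv2.imread("pics/top2.png")[140:300,170:330]
cv2.imwrite("pics/c2.png",np.hstack([cv2.resize(x,None,fx=2.5,fy=2.5) for x in(a,b)]))
E
```

```text
[ 0.56786551 -0.00780309 -0.83101954  1.71865499 -0.00924011  1.42952128
 -0.04436929] [-1.57226683  0.00332089 -1.35334011] (np.float64(-0.07603895760099753), np.float64(0.0575767251131489))
shift [0.0061, 0.0579, 0.0005] turn 0.01
```

View pics/c2.png

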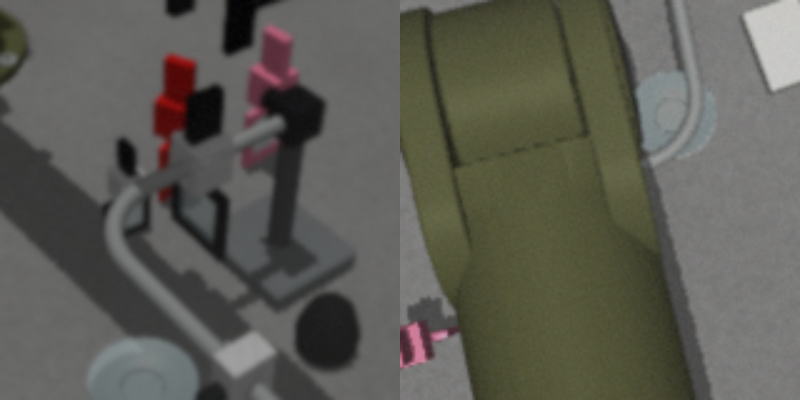

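>>> step_arm([
  [0.4, [0.006, 0.0, 0.0005], 0.01],
  [0.4, [0.006, 0.02, 0.0005], 0.01],
  [0.4, [0.006, 0.04, 0.0005], 0.01],
  [0.4, [0.006, 0.05, 0.0005], 0.01],
  [0.4, [0.006, 0.058, 0.0005], 0.01],
  [0.4, [0.006, 0.058, 0.0005], 0.01],
])

```text
t: 2.95
eef_pos: [0.4842, 0.0991, 0.212]
orientation: [-1.573, 0.001, -1.373]
contact_force: [-0.2, 0.3, 0.8]
width: 0.599
```

```bash
python3 - <<'E'
from h import *
th=np.load("stand.npy")[2]
s=arm.read_state();print(s["qpos"],s["orientation"],wst(*s["eef_pos"][:2]),s["contact_force"])
rows([(*stw(-.0755,.0515),.212,th-np.pi/2)])
cv2.imwrite("pics/scene3.png",arm.grab_frame("scene"))
a=cv2.imread("pics/scene3.png")[90:230,200:340]
cv2.imwrite("pics/c3.png",cv2.resize(a,None,fx=4,fy=4,interpolation=cv2.INTER_CUBIC))
E
```

```text
[ 0.56820919  0.02939008 -0.8276602   1.80778746  0.02100279  1.31560358
 -0.06713543] [-1.57250719e+00  1.21408029e-03 -1.37336023e+00] (np.float64(-0.07541092224478142), np.float64(0.04527967837421602)) [-0.23948158  0.3115678   0.79678564]
shift [-0.0062, 0.0, -0.0002] turn -0.01
```

View pics/c3.png

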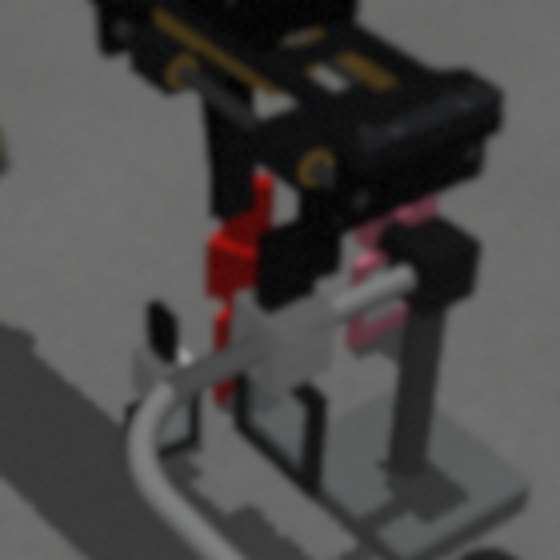

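>>> step_arm([
  [0.4, [-0.006, 0.0, 0.0], -0.01],
  [0.4, [-0.006, 0.0, 0.0], -0.01],
  [0.95, [-0.006, 0.0, 0.0], -0.01],
  [0.95, [-0.006, 0.0, 0.0], -0.01],
  [0.95, [-0.006, 0.0, 0.0], -0.01],
  [0.95, [-0.006, 0.0, 0.0], -0.01],
], force=10)

```text
t: 3.75
eef_pos: [0.4833, 0.1052, 0.2125]
orientation: [-1.572, 0.001, -1.363]
contact_force: [0.3, 0.3, 0.1]
width: 0.231
```

```bash
cat > st.py <<'E'
from h import *
s=arm.read_state();x0,y0,th=np.load("stand.npy")
x,y=wst(*s["eef_pos"][:2]);f=s["contact_force"];fx=f[0]*np.cos(th)+f[1]*np.sin(th);fy=-f[0]*np.sin(th)+f[1]*np.cos(th)
print("t",s["t"],"stand mm",round(x*1e3,1),round(y*1e3,1),"z",round(s["eef_pos"][2]*1e3,1),"yaw_st deg",round(np.degrees(s["orientation"][2]-th),2),"rp",s["orientation"][:2].round(4),"Fst",np.round([fx,fy,f[2]],1),"T",s["torque"].round(2),"w",round(s["width"]*87,1),"q",s["qpos"].round(2))
E
python3 st.py
```

```text
t 3.75 stand mm -75.1 51.4 z 212.5 yaw_st deg -89.99 rp [-1.5718e+00  1.1000e-03] Fst [0.3 0.2 0.1] T [-0.02 -0.14  0.02] w 20.1 q [ 0.56  0.03 -0.83  1.81  0.02  1.32 -0.07]
```

>>> step_arm([
  [0.95, [0, 0, 0], 0],
  [0.95, [0, 0, 0], 0],
  [0.95, [0, 0, 0], 0],
  [0.95, [0, 0, 0], 0],
])

```text
t: 4.25
eef_pos: [0.4834, 0.1052, 0.2125]
orientation: [-1.572, 0.001, -1.363]
contact_force: [0.4, 0.4, -0.6]
width: 0.135
```

```bash
python3 st.py
```

```text
t 4.25 stand mm -74.9 51.4 z 212.5 yaw_st deg -89.99 rp [-1.5715e+00  1.1000e-03] Fst [ 0.5  0.3 -0.6] T [ 0.08 -0.32  0.03] w 11.7 q [ 0.56  0.03 -0.83  1.81  0.02  1.32 -0.07]
```

>>> step_arm([
  [0.95, [0, -0.001, 0], 0],
  [0.95, [0, -0.0025, 0], 0],
  [0.95, [0, -0.0025, 0], 0],
  [0.95, [0, -0.0025, 0], 0],
])

```text
t: 4.75
eef_pos: [0.4832, 0.1052, 0.2148]
orientation: [-1.572, 0.001, -1.363]
contact_force: [0.5, -0.4, -3.9]
width: 0.134
```

```bash
python3 st.py
```

```text
t 4.75 stand mm -75.2 51.4 z 214.8 yaw_st deg -89.99 rp [-1.5721e+00  1.2000e-03] Fst [ 0.4 -0.5 -3.9] T [-0.01 -0.13 -0.02] w 11.6 q [ 0.56  0.03 -0.83  1.8   0.02  1.32 -0.07]
```

>>> step_arm([
  [0.95, [0.004, 0, 0], 0],
  [0.95, [0.008, 0, 0], 0],
  [0.95, [0.012, 0, 0], 0],
  [0.95, [0.016, 0, 0], 0],
  [0.95, [0.02, 0, 0], 0],
  [0.95, [0.024, 0, 0], 0],
  [0.95, [0.028, 0, 0], 0],
  [0.95, [0.03, 0, 0], 0],
])

```text
t: 5.75
eef_pos: [0.4894, 0.0754, 0.2147]
orientation: [-1.572, 0.001, -1.364]
contact_force: [0.0, 0.0, -4.0]
width: 0.137
```

```bash
python3 st.py; cat > path.py <<'E'
import sys
from h import *
from scipy.optimize import minimize
x0,y0,th=np.load("stand.npy");LA=np.pi/2*60
def ax(s):
    if s<0:return np.array([-75,-s])
    if s<LA:a=s/60;return np.array([-15-60*np.cos(a),-60*np.sin(a)])
    return np.array([-15+s-LA,-60.])
def best(s):
    psi=-np.pi/2+np.clip(s/60,0,np.pi/2)
    Q=np.array([ax(t) for t in np.arange(s-24,s+24.1,1)]);c0=ax(s)
    def f(p):
        w=psi+p[1];t=np.array([np.cos(w),np.sin(w)]);n=np.array([-t[1],t[0]]);n0=np.array([-np.sin(psi),np.cos(psi)])
        d=Q-(c0+p[0]*n0);l=d@t;k=abs(l)<=18.2;return np.abs(d@n)[k].max()+1e-3*abs(p[0])
    r=min((minimize(f,[a,b],method="Nelder-Mead",options=dict(xatol=1e-4,fatol=1e-4)) for a in(0,.7,1.4) for b in(-.08,0,.08)),key=lambda r:r.fun)
    n0=np.array([-np.sin(psi),np.cos(psi)]);return c0+r.x[0]*n0,psi+r.x[1],r.fun
def s_of(x,y):
    if y>0:return -y
    if x>-15:return LA+x+15
    return 60*np.arctan2(-y,-15-x)
if __name__=="__main__":
    z=float(sys.argv[1])/1e3;step=float(sys.argv[2]);n=int(sys.argv[3])
    s=arm.read_state();x,y=wst(*s["eef_pos"][:2]);c=s_of(x*1e3,y*1e3);b=best(c);print("s",c,"best here",b[0].round(2),np.degrees(b[1]).round(2),"dev",round(b[2],2))
    T=[]
    for k in range(1,n+1):
        p,w,d=best(c+step*k);T.append((*stw(*(p/1e3)),z,th+w));
    rows(T,s)
E
python3 path.py 214.8 4 8
```

```text
t 5.75 stand mm -75.2 21.0 z 214.7 yaw_st deg -90.01 rp [-1.5722e+00  1.1000e-03] Fst [ 0.  0. -4.] T [ 0.02 -0.12  0.01] w 12.0 q [ 0.59  0.03 -0.8   1.8   0.02  1.32 -0.01]
s -20.96205047746203 best here [-75.    20.96] -90.0 dev 0.0
shift [0.004, -0.0001, 0.0002] turn -0.0004
shift [0.008, -0.0001, 0.0002] turn -0.006
shift [0.012, -0.0001, 0.0003] turn -0.0191
shift [0.016, -0.0001, 0.0005] turn -0.0395
shift [0.02, -0.0001, 0.0007] turn -0.0672
shift [0.024, -0.0001, 0.0011] turn -0.1024
shift [0.0279, -0.0001, 0.0017] turn -0.1451
shift [0.0317, -0.0001, 0.0025] turn -0.1952
```

>>> step_arm([
  [0.95, [0.004, 0, 0.0002], 0],
  [0.95, [0.008, 0, 0.0002], -0.006],
  [0.95, [0.012, 0, 0.0003], -0.019],
  [0.95, [0.016, 0, 0.0005], -0.04],
  [0.95, [0.02, 0, 0.0007], -0.067],
  [0.95, [0.024, 0, 0.0011], -0.102],
  [0.95, [0.028, 0, 0.0017], -0.145],
])

```text
t: 6.62
eef_pos: [0.497, 0.0481, 0.2147]
orientation: [-1.572, 0.001, -1.216]
contact_force: [0.1, -0.5, -4.3]
width: 0.134
```

```bash
python3 st.py;python3 path.py 214.8 4 8
```

```text
t 6.625 stand mm -73.5 -7.3 z 214.7 yaw_st deg -81.57 rp [-1.572e+00  1.300e-03] Fst [ 0.  -0.6 -4.3] T [-0.02 -0.1   0.03] w 11.6 q [ 0.62  0.04 -0.78  1.79  0.03  1.32  0.19]
s 7.440556832898487 best here [-73.44  -7.28] -81.43 dev 1.12
shift [0.0039, -0.0001, 0.0002] turn -0.0534
shift [0.0078, -0.0001, 0.0006] turn -0.1117
shift [0.0117, -0.0001, 0.0012] turn -0.1769
shift [0.0155, -0.0001, 0.002] turn -0.2435
shift [0.0193, -0.0001, 0.0031] turn -0.3102
shift [0.023, -0.0001, 0.0044] turn -0.3769
shift [0.0265, -0.0001, 0.0059] turn -0.4435
shift [0.03, -0.0001, 0.0077] turn -0.5102
```

>>> step_arm([
  [0.95, [0.0039, 0, 0.0002], -0.053],
  [0.95, [0.0078, 0, 0.0006], -0.112],
  [0.95, [0.0117, 0, 0.0012], -0.177],
  [0.95, [0.0155, 0, 0.002], -0.2435],
  [0.95, [0.0193, 0, 0.0031], -0.31],
])

```text
t: 7.25
eef_pos: [0.5067, 0.0309, 0.2147]
orientation: [-1.571, 0.002, -0.903]
contact_force: [0.4, -0.1, -4.1]
width: 0.136
```

```bash
python3 st.py;python3 path.py 214.8 4 8
```

```text
t 7.25 stand mm -67.4 -26.1 z 214.7 yaw_st deg -63.63 rp [-1.5713  0.0017] Fst [ 0.4 -0.2 -4.1] T [ 0.08 -0.16 -0.01] w 11.8 q [ 0.64  0.06 -0.78  1.78  0.04  1.32  0.52]
s 27.702237122884647 best here [-67.52 -26.13] -63.55 dev 1.34
shift [0.0039, -0.0001, 0.0001] turn -0.068
shift [0.0078, -0.0001, 0.0005] turn -0.1347
shift [0.0117, -0.0001, 0.0011] turn -0.2014
shift [0.0155, -0.0001, 0.002] turn -0.2681
shift [0.0192, -0.0001, 0.0032] turn -0.3347
shift [0.0228, -0.0001, 0.0046] turn -0.4014
shift [0.0264, -0.0001, 0.0062] turn -0.468
shift [0.0298, -0.0001, 0.0081] turn -0.5347
```

>>> step_arm([
  [0.95, [0.0039, 0, 0.0001], -0.068],
  [0.95, [0.0078, 0, 0.0005], -0.135],
  [0.95, [0.0117, 0, 0.0011], -0.201],
  [0.95, [0.0155, 0, 0.002], -0.268],
  [0.95, [0.0192, 0, 0.0032], -0.335],
  [0.95, [0.0228, 0, 0.0046], -0.401],
])

```text
t: 8.0
eef_pos: [0.5247, 0.016, 0.2146]
orientation: [-1.57, 0.002, -0.499]
contact_force: [0.2, 1.0, -4.1]
width: 0.135
```

```bash
python3 st.py;python3 path.py 214.8 4 8
```

```text
t 8.0 stand mm -52.9 -44.4 z 214.6 yaw_st deg -40.47 rp [-1.5698  0.002 ] Fst [ 0.4  0.9 -4.1] T [ 0.24 -0.22 -0.04] w 11.7 q [ 0.66  0.11 -0.79  1.74  0.08  1.33  0.93]
s 51.83533526443357 best here [-53.1 -44.6] -40.5 dev 1.34
shift [0.0039, -0.0002, -0.0001] turn -0.0661
shift [0.0078, -0.0002, 0.0003] turn -0.1328
shift [0.0117, -0.0002, 0.0009] turn -0.1995
shift [0.0155, -0.0002, 0.0018] turn -0.2661
shift [0.0192, -0.0002, 0.003] turn -0.3328
shift [0.0228, -0.0002, 0.0044] turn -0.3995
shift [0.0264, -0.0002, 0.006] turn -0.4632
shift [0.0299, -0.0002, 0.0078] turn -0.5196
```

>>> step_arm([
  [0.95, [0.0039, -0.0001, -0.0001], -0.066],
  [0.95, [0.0078, -0.0002, 0.0003], -0.133],
  [0.95, [0.0117, -0.0002, 0.0009], -0.2],
  [0.95, [0.0155, -0.0002, 0.0018], -0.266],
  [0.95, [0.0192, -0.0002, 0.003], -0.333],
  [0.95, [0.0228, -0.0002, 0.0044], -0.4],
])

```text
t: 8.75
eef_pos: [0.5469, 0.0094, 0.2147]
orientation: [-1.568, 0.002, -0.096]
contact_force: [0.4, 1.1, -3.5]
width: 0.136
```

```bash
python3 st.py;python3 path.py 214.8 4 8
```

```text
t 8.75 stand mm -32.5 -55.5 z 214.7 yaw_st deg -17.36 rp [-1.5681  0.0018] Fst [ 0.6  1.  -3.5] T [ 0.42 -0.1  -0.  ] w 11.8 q [ 0.67  0.17 -0.82  1.69  0.13  1.34  1.31]
s 75.87012610860063 best here [-32.69 -55.93] -17.55 dev 1.34
shift [0.0039, -0.0001, -0.0004] turn -0.0604
shift [0.0078, -0.0001, -0.0001] turn -0.1168
shift [0.0117, -0.0001, 0.0004] turn -0.1657
shift [0.0156, -0.0001, 0.001] turn -0.2071
shift [0.0195, -0.0001, 0.0018] turn -0.241
shift [0.0234, -0.0001, 0.0028] turn -0.2676
shift [0.0273, -0.0001, 0.0038] turn -0.2868
shift [0.0311, -0.0001, 0.005] turn -0.2986
```

>>> step_arm([
  [0.95, [0.0039, 0, -0.0003], -0.06],
  [0.95, [0.0078, 0, -0.0001], -0.117],
  [0.95, [0.0117, 0, 0.0004], -0.166],
  [0.95, [0.0156, 0, 0.001], -0.207],
  [0.95, [0.0195, 0, 0.0018], -0.241],
  [0.95, [0.0234, 0, 0.0028], -0.268],
  [0.95, [0.0273, 0, 0.0038], -0.287],
])

```text
t: 9.62
eef_pos: [0.5748, 0.0103, 0.2146]
orientation: [-1.568, 0.001, 0.192]
contact_force: [-0.4, -0.3, -4.7]
width: 0.135
```

```bash
python3 st.py;python3 path.py 214.8 4 8
```

```text
t 9.625 stand mm -5.0 -60.3 z 214.6 yaw_st deg -0.86 rp [-1.568e+00  8.000e-04] Fst [-0.4 -0.2 -4.7] T [ 0.12 -0.13 -0.05] w 11.7 q [ 0.66  0.25 -0.84  1.62  0.19  1.35  1.55]
s 104.200860451161 best here [ -5.05 -59.94] -0.86 dev 0.21
shift [0.004, -0.0002, 0.0004] turn -0.0112
shift [0.008, -0.0002, 0.0005] turn -0.015
shift [0.012, -0.0002, 0.0005] turn -0.015
shift [0.016, -0.0002, 0.0006] turn -0.015
shift [0.02, -0.0002, 0.0006] turn -0.015
shift [0.024, -0.0002, 0.0007] turn -0.015
shift [0.028, -0.0002, 0.0008] turn -0.015
shift [0.032, -0.0002, 0.0008] turn -0.015
```

>>> step_arm([
  [0.95, [0.004, 0, 0.0003], -0.011],
  [0.95, [0.009, 0, 0.0004], -0.015],
  [0.95, [0.014, 0, 0.0005], -0.015],
  [0.95, [0.02, 0, 0.0005], -0.015],
  [0.95, [0.026, 0, 0.0006], -0.015],
  [0.95, [0.032, 0, 0.0007], -0.015],
  [0.95, [0.038, 0, 0.0008], -0.015],
  [0.95, [0.042, 0, 0.0008], -0.015],
])

```text
t: 10.62
eef_pos: [0.6163, 0.0192, 0.2145]
orientation: [-1.568, 0.001, 0.207]
contact_force: [0.1, -0.1, -3.5]
width: 0.137
```

```bash
python3 st.py;python3 path.py 214.8 4 4; python3 - <<'E'
from h import *
cv2.imwrite("pics/scene5.png",arm.grab_frame("scene"))
a=cv2.imread("pics/scene5.png")[150:310,200:360]
cv2.imwrite("pics/c5.png",cv2.convertScaleAbs(cv2.resize(a,None,fx=3.7,fy=3.7,interpolation=cv2.INTER_CUBIC),alpha=1.5))
E
```

```text
t 10.625 stand mm 37.3 -60.1 z 214.5 yaw_st deg 0.0 rp [-1.5678e+00  8.0000e-04] Fst [ 0.1 -0.1 -3.5] T [ 0.09 -0.14 -0.01] w 11.9 q [ 0.58  0.36 -0.83  1.52  0.26  1.38  1.51]
s 146.59557010302092 best here [ 37.35 -60.  ] 0.0 dev 0.0
shift [0.004, -0.0003, 0.0001] turn 0.0
shift [0.008, -0.0003, 0.0001] turn 0.0
shift [0.012, -0.0003, 0.0001] turn 0.0
shift [0.016, -0.0003, 0.0001] turn 0.0
```

View pics/c5.png

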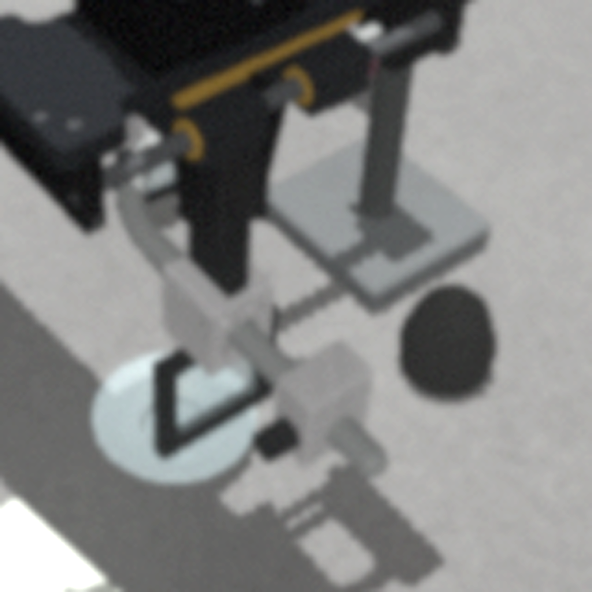

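>>> step_arm([
  [0.95, [0.004, 0, 0], 0],
  [0.95, [0.009, 0, 0], 0],
  [0.95, [0.014, 0, 0], 0],
  [0.95, [0.019, 0, 0], 0],
  [0.95, [0.024, 0, 0], 0],
  [0.95, [0.027, 0, 0], 0],
  [0.95, [0.029, 0, 0], 0],
  [0.95, [0.03, 0, 0], 0],
])

```text
t: 11.68
eef_pos: [0.646, 0.0255, 0.2145]
orientation: [-1.568, 0.0, 0.208]
contact_force: [-0.6, -0.6, -5.0]
width: 0.135
```

```bash
python3 st.py
```

```text
t 11.675 stand mm 67.8 -60.1 z 214.5 yaw_st deg 0.01 rp [-1.5675e+00  4.0000e-04] Fst [-0.7 -0.5 -5. ] T [ 0.11 -0.1   0.01] w 11.7 q [ 0.53  0.43 -0.81  1.44  0.31  1.41  1.49]
```

>>> step_arm([
  [0.95, [0.001, 0, 0], 0],
  [0.95, [0.002, 0, 0], 0],
  [0.95, [0.003, 0, 0], 0],
  [0.95, [0.004, 0, 0], 0],
  [0.95, [0.005, 0, 0], 0],
])

```text
t: 12.3
eef_pos: [0.6509, 0.0265, 0.2145]
orientation: [-1.568, 0.001, 0.207]
contact_force: [0.5, -0.7, -4.6]
width: 0.134
```

```bash
python3 st.py
```

```text
t 12.3 stand mm 72.7 -60.1 z 214.5 yaw_st deg -0.0 rp [-1.5676e+00  6.0000e-04] Fst [ 0.3 -0.8 -4.6] T [ 0.1  -0.09  0.03] w 11.7 q [ 0.52  0.44 -0.81  1.43  0.31  1.41  1.48]
```

>>> step_arm([
  [0.95, [0.001, 0, 0], 0],
  [0.95, [0.002, 0, 0], 0],
  [0.95, [0.003, 0, 0], 0],
])

```text
t: 12.68
eef_pos: [0.6539, 0.0272, 0.2145]
orientation: [-1.568, 0.001, 0.208]
contact_force: [-0.6, -0.0, -3.9]
width: 0.137
```

```bash
python3 st.py
```

```text
t 12.675 stand mm 75.8 -60.1 z 214.5 yaw_st deg 0.01 rp [-1.5675e+00  6.0000e-04] Fst [-0.6  0.1 -3.9] T [ 0.1  -0.1  -0.06] w 11.9 q [ 0.51  0.44 -0.81  1.42  0.32  1.41  1.48]
```

>>> step_arm([
  [0.95, [0.0008, 0, 0], 0],
  [0.95, [0.0016, 0, 0], 0],
])

```text
t: 12.92
eef_pos: [0.6555, 0.0275, 0.2144]
orientation: [-1.567, 0.001, 0.207]
contact_force: [-0.2, -0.1, -4.2]
width: 0.134
```

```bash
python3 st.py
```

```text
t 12.925 stand mm 77.4 -60.1 z 214.4 yaw_st deg 0.0 rp [-1.5675e+00  7.0000e-04] Fst [-0.2 -0.  -4.2] T [ 0.08 -0.08 -0.05] w 11.7 q [ 0.51  0.45 -0.81  1.41  0.32  1.42  1.48]
```

>>> step_arm([
  [0.95, [0.0008, 0, 0], 0],
  [0.95, [0.0016, 0, 0], 0],
])

```text
t: 13.18
eef_pos: [0.6566, 0.0277, 0.2144]
orientation: [-1.568, 0.002, 0.207]
contact_force: [-2.8, -1.4, -3.0]
width: 0.136
```

```bash
python3 st.py;  python3 - <<'E'
from h import *
cv2.imwrite("pics/scene6.png",arm.grab_frame("scene"))
a=cv2.imread("pics/scene6.png")[200:280,230:330]
cv2.imwrite("pics/c6.png",cv2.convertScaleAbs(cv2.resize(a,None,fx=7,fy=7,interpolation=cv2.INTER_CUBIC),alpha=1.6))
E
```

```text
t 13.175 stand mm 78.5 -60.1 z 214.4 yaw_st deg 0.0 rp [-1.5677  0.0021] Fst [-3.  -0.8 -3. ] T [-0.08  0.56  0.07] w 11.8 q [ 0.51  0.45 -0.81  1.41  0.32  1.42  1.48]
```

View pics/c6.png

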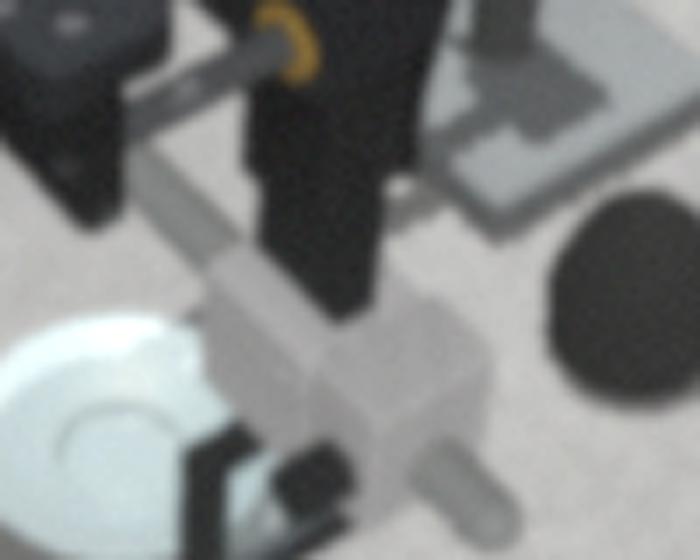

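>>> step_arm([
  [0.95, [0.0003, 0.001, 0], 0],
  [0.95, [0.0003, 0.002, 0], 0],
  [0.95, [0.0003, 0.0024, 0], 0],
  [0.95, [0.0003, 0.0024, 0], 0],
])

```text
t: 13.72
eef_pos: [0.6568, 0.0277, 0.213]
orientation: [-1.568, 0.002, 0.207]
contact_force: [-4.6, -1.4, 3.3]
width: 0.133
```

```bash
python3 st.py
```

```text
t 13.725 stand mm 78.7 -60.1 z 213.0 yaw_st deg -0.0 rp [-1.5682  0.0019] Fst [-4.8 -0.4  3.3] T [-0.14  1.14  0.05] w 11.6 q [ 0.51  0.45 -0.81  1.41  0.32  1.42  1.48]
```

>>> step_arm([
  [0.8, [0, 0, 0], 0],
  [0.7, [0, 0, 0], 0],
  [0.6, [0, 0, 0], 0],
  [0.5, [0, 0, 0], 0],
  [0.5, [0, 0, 0], 0],
  [0.5, [0, 0, 0], 0],
])

```text
t: 14.48
eef_pos: [0.6568, 0.0277, 0.213]
orientation: [-1.568, 0.002, 0.207]
contact_force: [-0.0, -0.9, -0.3]
width: 0.493
```

```bash
python3 st.py;  python3 - <<'E'
from h import *
cv2.imwrite("pics/scene7.png",arm.grab_frame("scene"))
a=cv2.imread("pics/scene7.png")[200:280,230:330]
cv2.imwrite("pics/c7.png",cv2.convertScaleAbs(cv2.resize(a,None,fx=7,fy=7,interpolation=cv2.INTER_CUBIC),alpha=1.6))
E
```

```text
t 14.475 stand mm 78.8 -60.1 z 213.0 yaw_st deg -0.0 rp [-1.5681  0.0019] Fst [-0.2 -0.9 -0.3] T [ 0.09 -0.11 -0.02] w 42.9 q [ 0.51  0.45 -0.81  1.41  0.32  1.42  1.48]
```

View pics/c7.png

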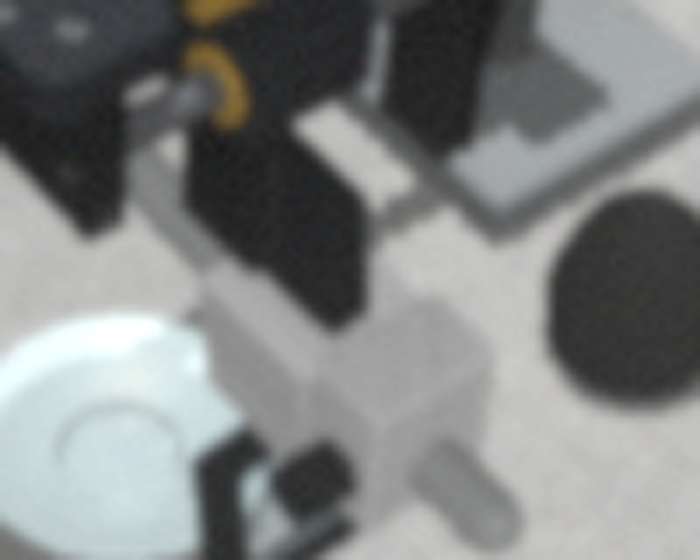

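Released and still flush. Now straight up out of the way.

>>> step_arm([
  [0.5, [0, -0.01, 0], 0],
  [0.5, [0, -0.025, 0], 0],
  [0.5, [0, -0.045, 0], 0],
  [0.5, [0, -0.075, 0], 0],
  [0.5, [0, -0.11, 0], 0],
  [0.5, [-0.04, -0.13, 0], 0],
  [0.5, [-0.09, -0.13, 0], 0],
  [0.5, [-0.13, -0.13, 0], 0],
])

```text
t: 15.52
eef_pos: [0.5288, 0.0011, 0.345]
orientation: [-1.569, 0.0, 0.208]
contact_force: [0.3, -0.6, 1.5]
width: 0.502
```

>>> step_arm([
  [0.5, [-0.03, 0, -0.04], 0],
  [0.5, [-0.03, 0, -0.09], 0],
  [0.5, [-0.03, 0, -0.14], 0],
  [0.5, [-0.03, 0, -0.19], 0],
  [0.5, [-0.03, 0, -0.22], 0],
  [0.5, [-0.03, 0, -0.22], 0],
  [0.5, [-0.03, 0, -0.22], 0],
])

```text
t: 16.4
eef_pos: [0.5454, -0.2189, 0.3457]
orientation: [-1.569, -0.001, 0.21]
contact_force: [1.0, -0.3, 0.5]
width: 0.497
```

```bash
python3 st.py;  python3 - <<'E'
from h import *
for n,(x,y) in {"scene":(225,170),"top":(225,90)}.items():
    im=arm.grab_frame(n);cv2.imwrite(f"pics/{n}8.png",im)
    cv2.imwrite(f"pics/c8{n}.png",cv2.convertScaleAbs(cv2.resize(im[y:y+110,x:x+110],None,fx=5,fy=5,interpolation=cv2.INTER_CUBIC),alpha=1.5))
E
```

```text
t 16.4 stand mm -81.1 -278.5 z 345.7 yaw_st deg 0.14 rp [-1.569e+00 -1.200e-03] Fst [ 1.  -0.5  0.5] T [ 0.14 -0.16 -0.04] w 43.2 q [ 0.93  0.22 -0.71  1.37  0.14  1.6   2.01]
```

View pics/c8scene.png

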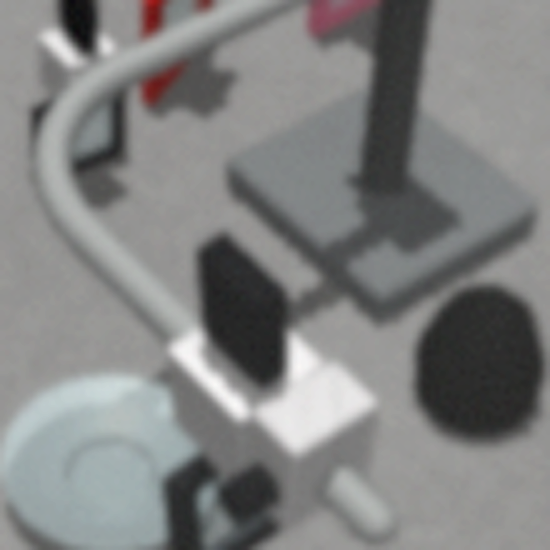

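View pics/c8top.png

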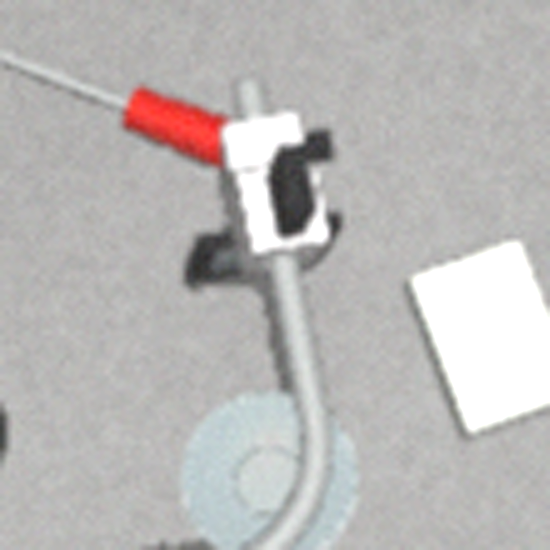

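View pics/top8.png

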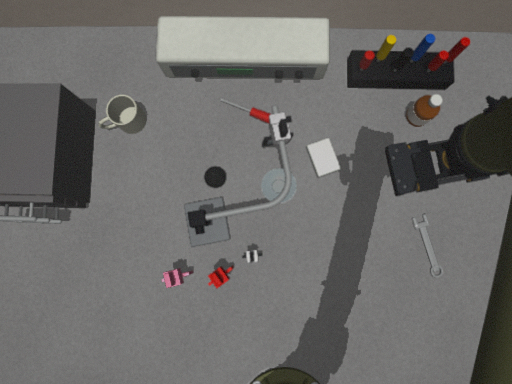

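```bash
python3 - <<'E'
from h import *
im=arm.grab_frame("top");im2=arm.grab_frame("scene");cv2.imwrite("pics/top9.png",im);cv2.imwrite("pics/scene9.png",im2)
print("diff",cv2.absdiff(im2,cv2.imread("pics/scene8.png"))[200:280,240:310].mean())
xc=.0788-.0003;W=lambda x,y,z:[*stw(x,y),z]
def draw(n,I,off,S,rolls):
    I=cv2.resize(I[off[1]:off[1]+80,off[0]:off[0]+80],None,fx=S,fy=S,interpolation=cv2.INTER_CUBIC);I=cv2.convertScaleAbs(I,alpha=1.5)
    for roll,col in rolls:
        def C(x,y,z): # carrier coords -> world, hanging pivot at rod top
            c,s=np.cos(roll),np.sin(roll);y,z=y*c-(z-.0095)*s,y*s+(z-.0095)*c
            return W(xc+x,-.06+y,.167+z)
        for poly in([C(a,b,.067) for a,b in((-.015,-.006),(.015,-.006),(.015,.006),(-.015,.006))],[C(a,b,.025) for a,b in((-.018,-.017),(.018,-.017),(.018,.017),(-.018,.017))]):
            cv2.polylines(I,[np.int32((proj(n,poly)+.5-off)*S)],True,col,1)
    sp=[W(xc+.018+a,-.06+b,.18) for a,b in((0,-.017),(.022,-.017),(.022,.017),(0,.017))]
    cv2.polylines(I,[np.int32((proj(n,sp)+.5-off)*S)],True,(0,255,0),1)
    return I
r=[(0,(0,0,255)),(.1,(255,0,0))]
cv2.imwrite("pics/c9.png",np.hstack([draw("top",im,(245,95),5,r),draw("scene",im2,(240,210),5,r)])[:, :800])
E
```

```text
diff 0.7529166666666667
```

View pics/c9.png

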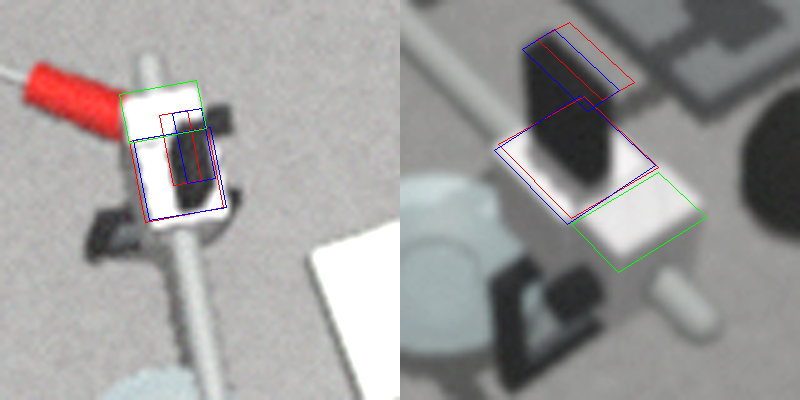

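```bash
python3 - <<'E'
import cv2,numpy as np
a=cv2.imread("pics/top9.png")[110:145,265:300];b=cv2.imread("pics/scene9.png")[212:262,255:305]
A=cv2.resize(a,(560,560),interpolation=cv2.INTER_CUBIC);B=cv2.resize(b,(600,600),interpolation=cv2.INTER_CUBIC)
cv2.imwrite("pics/A9.png",cv2.convertScaleAbs(A,alpha=1.3));cv2.imwrite("pics/B9.png",cv2.convertScaleAbs(B,alpha=1.8))
E
```

```text
(no output)
```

View pics/A9.png

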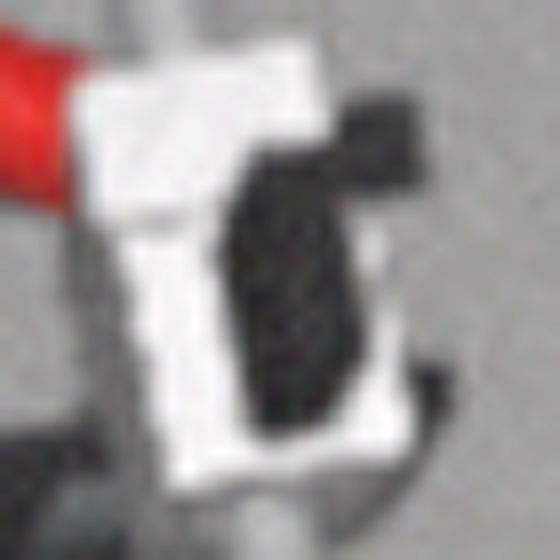

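View pics/B9.png

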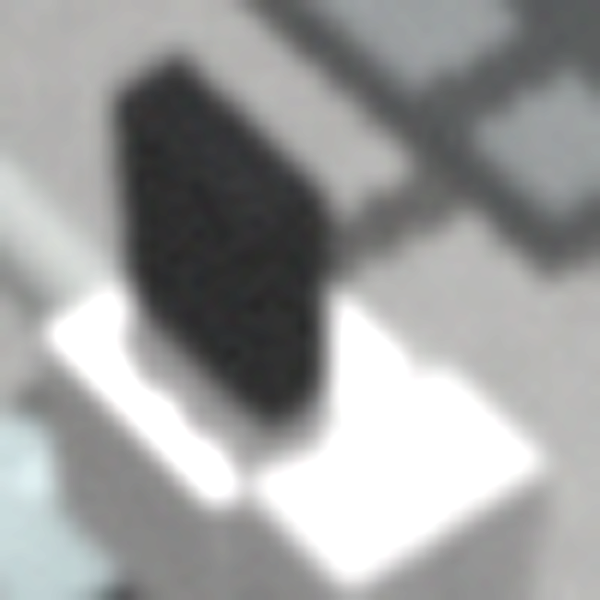

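```bash
python3 - <<'E'
from h import *
xc=.078;W=lambda x,y,z:[*stw(x,y),z]
def C(x,y,z,r,p):
    x,z=x*np.cos(p)+z*np.sin(p),-x*np.sin(p)+z*np.cos(p);z-=.0095;y,z=y*np.cos(r)-z*np.sin(r),y*np.sin(r)+z*np.cos(r);return W(xc+x,-.06+y,.167+z)
for r in(0,.05,.1,.15):
  for p in(-.05,0,.05):
    o=[]
    for x,y in((-.015,-.006),(.015,.006)):
        a=proj("scene",[C(x,y,.067,r,p),C(x,y,.025,r,p)]);d=a[1]-a[0];o.append(round(d[0]/d[1],3))
    a=proj("top",[C(0,0,.067,r,p),C(0,0,.025,r,p),C(-.015,0,.067,r,p),C(.015,0,.067,r,p)])
    print(r,p,o,"top: base-top",(a[1]-a[0]).round(2))
I=cv2.imread("pics/scene9.png",0)[212:262,255:305].astype(np.uint8)
I=cv2.resize(I,None,fx=8,fy=8,interpolation=cv2.INTER_CUBIC).astype(float)
# left edge / right edge subpixel: crossing of level 45
for lo,hi,sd in((75,190,"L"),(140,255,"R")):
    X=[];Y=[]
    for r in range(lo,hi,4):
        row=I[r];c=int(60/12*8*2)+ (r-75)//1*0
        k=np.where(row[:260]<48)[0]
        if len(k)>5:
            X.append(k[0] if sd=="L" else k[-1]);Y.append(r)
    print(sd,list(zip(Y,X))[::4],np.polyfit(Y,X,1))
E
```

```text
0 -0.05 [np.float64(-0.006), np.float64(-0.053)] top: base-top [-1.01  4.29]
0 0 [np.float64(-0.054), np.float64(-0.107)] top: base-top [-0.81  5.3 ]
0 0.05 [np.float64(-0.107), np.float64(-0.167)] top: base-top [-0.6  6.3]
0.05 -0.05 [np.float64(0.053), np.float64(0.004)] top: base-top [-2.03  4.47]
0.05 0 [np.float64(0.006), np.float64(-0.049)] top: base-top [-1.83  5.48]
0.05 0.05 [np.float64(-0.045), np.float64(-0.107)] top: base-top [-1.62  6.48]
0.1 -0.05 [np.float64(0.118), np.float64(0.067)] top: base-top [-3.04  4.64]
0.1 0 [np.float64(0.072), np.float64(0.015)] top: base-top [-2.84  5.65]
0.1 0.05 [np.float64(0.022), np.float64(-0.043)] top: base-top [-2.63  6.65]
0.15 -0.05 [np.float64(0.188), np.float64(0.134)] top: base-top [-4.05  4.8 ]
0.15 0 [np.float64(0.144), np.float64(0.084)] top: base-top [-3.85  5.81]
0.15 0.05 [np.float64(0.095), np.float64(0.027)] top: base-top [-3.64  6.8 ]
L [(75, np.int64(80)), (91, np.int64(82)), (107, np.int64(82)), (123, np.int64(84)), (139, np.int64(85)), (155, np.int64(87)), (171, np.int64(88)), (187, np.int64(92))] [ 0.09076355 72.76514778]
R [(140, np.int64(214)), (156, np.int64(222)), (172, np.int64(221)), (188, np.int64(212)), (204, np.int64(210)), (220, np.int64(211)), (236, np.int64(210)), (252, np.int64(209))] [-1.08866995e-01  2.35372414e+02]
```

```bash
python3 - <<'E'
import cv2,numpy as np
b=cv2.imread("pics/scene9.png",0)[235:270,258:305];t=cv2.imread("pics/top9.png",0)[110:145,265:300]
f=lambda x:cv2.resize(cv2.normalize(cv2.convertScaleAbs(x),None,0,255,cv2.NORM_MINMAX),None,fx=9,fy=13,interpolation=cv2.INTER_CUBIC)
b=np.clip((b.astype(float)-80)*1.8,0,255).astype(np.uint8);t=np.clip((t.astype(float)-100)*2.3,0,255).astype(np.uint8)
cv2.imwrite("pics/D.png",np.hstack([cv2.resize(b,None,fx=9,fy=13,interpolation=cv2.INTER_CUBIC),cv2.resize(t,None,fx=10,fy=13,interpolation=cv2.INTER_CUBIC)]))
E
```

```text
(no output)
```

View pics/D.png

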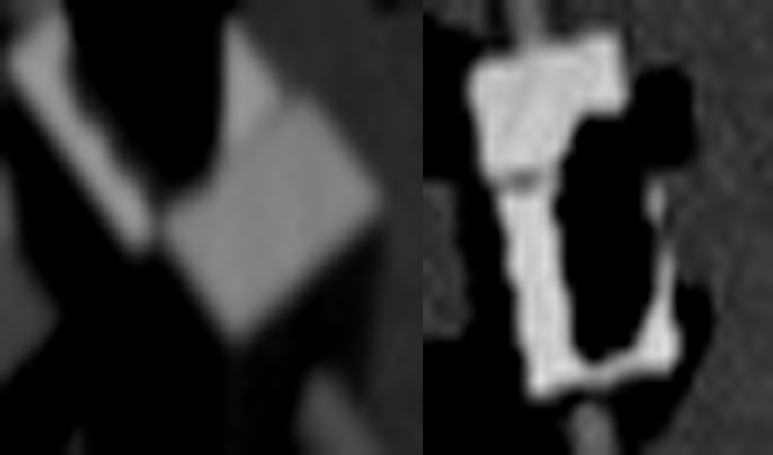

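```bash
python3 - <<'E'
from h import *
th=np.load("stand.npy")[2]
rows([(*stw(-.03,-.06),.34,th),(*stw(.0775,-.06),.34,th),(*stw(.0775,-.06),.27,th)])
E
```

```text
shift [0.0519, 0.0054, 0.2184] turn 0.0028
shift [0.1594, 0.0054, 0.2181] turn 0.0028
shift [0.1594, 0.0754, 0.2181] turn 0.0028
```

>>> step_arm([
  [0.5, [0.015, 0, 0.055], 0],
  [0.5, [0.035, 0, 0.11], 0],
  [0.5, [0.06, 0.002, 0.165], 0],
  [0.5, [0.09, 0.005, 0.205], 0.003],
  [0.5, [0.135, 0.005, 0.218], 0.003],
  [0.5, [0.159, 0.02, 0.218], 0.003],
  [0.5, [0.159, 0.05, 0.218], 0.003],
  [0.5, [0.159, 0.07, 0.218], 0.003],
])

```text
t: 17.6
eef_pos: [0.6547, 0.0283, 0.2742]
orientation: [-1.57, 0.001, 0.209]
contact_force: [0.2, 0.7, -0.6]
width: 0.5
```

>>> step_arm([
  [0.5, [0, 0, 0], 0],
  [0.5, [0, 0, 0], 0],
])

```text
t: 17.85
eef_pos: [0.6548, 0.0283, 0.2754]
orientation: [-1.57, -0.001, 0.208]
contact_force: [0.3, 0.4, 0.7]
width: 0.503
```

```bash
python3 st.py; python3 - <<'E'
from h import *
th=np.load("stand.npy")[2]
rows([(*stw(.0775,-.06),.213,th)])
E
```

```text
t 17.85 stand mm 76.9 -59.2 z 275.4 yaw_st deg 0.06 rp [-1.5703e+00 -6.0000e-04] Fst [0.4 0.3 0.7] T [ 0.09 -0.13 -0.01] w 43.7 q [ 0.51  0.42 -0.83  1.32  0.31  1.53  1.49]
shift [0.0006, 0.0624, -0.0008] turn 0.0011
```

>>> step_arm([
  [0.5, [0.0006, 0.02, -0.0008], 0.001],
  [0.5, [0.0006, 0.04, -0.0008], 0.001],
  [0.5, [0.0006, 0.055, -0.0008], 0.001],
  [0.5, [0.0006, 0.0615, -0.0008], 0.001],
  [0.5, [0.0006, 0.0615, -0.0008], 0.001],
  [0.65, [0.0006, 0.0615, -0.0008], 0.001],
  [0.75, [0.0006, 0.0615, -0.0008], 0.001],
], force=8)

```text
t: 18.73
eef_pos: [0.656, 0.0279, 0.2147]
orientation: [-1.57, -0.002, 0.208]
contact_force: [0.1, -0.5, 0.2]
width: 0.348
```

>>> step_arm([
  [0.8, [0, 0, 0], 0],
  [0.85, [0, 0, 0], 0],
  [0.9, [0, 0, 0], 0],
  [0.95, [0, 0, 0], 0],
  [0.95, [0, 0, 0], 0],
])

```text
t: 19.35
eef_pos: [0.6561, 0.0277, 0.2149]
orientation: [-1.571, -0.002, 0.207]
contact_force: [0.2, -0.4, 1.4]
width: 0.135
```

```bash
python3 st.py
```

```text
t 19.35 stand mm 78.0 -60.0 z 214.9 yaw_st deg -0.0 rp [-1.5707 -0.0021] Fst [ 0.2 -0.4  1.4] T [-0.01 -0.16  0.02] w 11.8 q [ 0.52  0.45 -0.82  1.42  0.33  1.42  1.48]
```

>>> step_arm([
  [0.95, [0.0006, 0, 0], 0],
  [0.95, [0.0012, 0, 0], 0],
])

```text
t: 19.6
eef_pos: [0.6568, 0.0278, 0.2148]
orientation: [-1.571, -0.001, 0.207]
contact_force: [-2.7, -0.9, 2.0]
width: 0.137
```

```bash
python3 st.py
```

```text
t 19.6 stand mm 78.7 -60.0 z 214.8 yaw_st deg -0.01 rp [-1.5708e+00 -8.0000e-04] Fst [-2.9 -0.3  2. ] T [-0.16  0.49  0.01] w 12.0 q [ 0.51  0.45 -0.82  1.41  0.33  1.42  1.47]
```

>>> step_arm([
  [0.95, [0.0004, 0, 0], 0],
  [0.95, [0.0004, 0, 0], 0],
  [0.5, [0.0004, 0, 0], 0],
  [0.5, [0.0004, 0, 0], 0],
  [0.5, [0.0004, 0, 0], 0],
  [0.5, [0.0004, 0, 0], 0],
])

```text
t: 20.35
eef_pos: [0.6573, 0.028, 0.2148]
orientation: [-1.571, -0.001, 0.207]
contact_force: [-0.1, 0.0, -0.7]
width: 0.467
```

```bash
python3 st.py
```

```text
t 20.35 stand mm 79.3 -59.9 z 214.8 yaw_st deg 0.0 rp [-1.5706e+00 -1.0000e-03] Fst [-0.1  0.1 -0.7] T [ 0.09 -0.11 -0.01] w 40.6 q [ 0.51  0.45 -0.82  1.41  0.33  1.42  1.47]
```

>>> step_arm([
  [0.5, [0, -0.01, 0], 0],
  [0.5, [0, -0.025, 0], 0],
  [0.5, [0, -0.045, 0], 0],
  [0.5, [0, -0.075, 0], 0],
  [0.5, [0, -0.11, 0], 0],
  [0.5, [-0.04, -0.13, 0], 0],
  [0.5, [-0.09, -0.13, 0], 0],
  [0.5, [-0.13, -0.13, 0], 0],
])

```text
t: 21.35
eef_pos: [0.5289, 0.0017, 0.3464]
orientation: [-1.572, -0.003, 0.208]
contact_force: [-0.9, -1.3, 0.4]
width: 0.495
```

>>> step_arm([
  [0.5, [-0.03, 0, -0.04], 0],
  [0.5, [-0.03, 0, -0.09], 0],
  [0.5, [-0.03, 0, -0.14], 0],
  [0.5, [-0.03, 0, -0.19], 0],
  [0.5, [-0.03, 0, -0.22], 0],
  [0.5, [-0.03, 0, -0.22], 0],
  [0.5, [-0.03, 0, -0.22], 0],
])

```text
t: 22.22
eef_pos: [0.5455, -0.2183, 0.3476]
orientation: [-1.572, -0.004, 0.21]
contact_force: [1.0, 0.2, 0.2]
width: 0.502
```

```bash
python3 st.py; python3 - <<'E'
from h import *
for n in("scene","top"):cv2.imwrite(f"pics/{n}10.png",arm.grab_frame(n))
b=cv2.imread("pics/scene10.png")[212:262,255:305];t=cv2.imread("pics/top10.png")[105:155,255:305]
cv2.imwrite("pics/E.png",np.hstack([cv2.convertScaleAbs(cv2.resize(x,(400,400),interpolation=cv2.INTER_CUBIC),alpha=1.3) for x in(b,t)]))
I=cv2.resize(cv2.cvtColor(b,6),None,fx=8,fy=8,interpolation=cv2.INTER_CUBIC).astype(float)
Y=list(range(75,190,4));X=[np.where(I[r][:260]<48)[0][0] for r in Y];print(np.polyfit(Y,X,1))
E
```

```text
t 22.225 stand mm -80.9 -277.9 z 347.6 yaw_st deg 0.15 rp [-1.5715 -0.0041] Fst [ 1.  -0.   0.2] T [ 0.14 -0.1  -0.01] w 43.7 q [ 0.94  0.22 -0.72  1.37  0.14  1.6   2.01]
[6.20689655e-02 8.03862069e+01]
```

View pics/E.png

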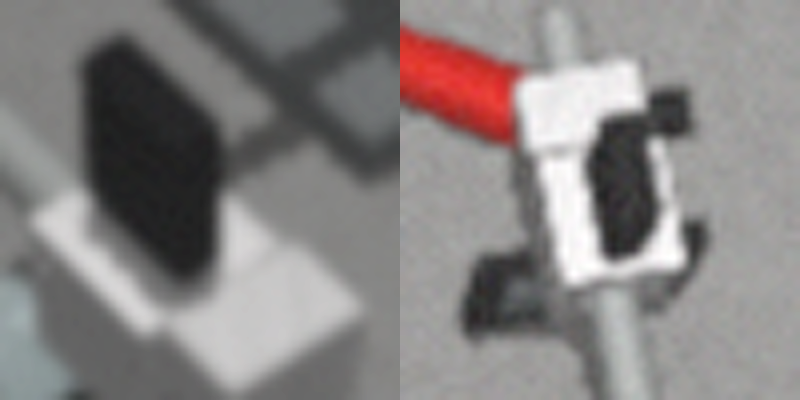

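```bash
python3 - <<'E'
from rig import arm
print(arm.finish_job())
E
```

```text
the job is handed in; nothing more can be done
None
```

I took the carrier by its fin and slid it, lifted about 2.5 mm so it stayed centred on the rod, along leg 1, round the bend and along leg 2 to the stop. I then let go, moved the arm clear and handed the job in at about t = 22 s.

- **Forces:** the sideways readings at the wrist stayed around 1 N in the bend. At the stop they were about 3 to 5 N.
- **Re-seating:** after the first release the carrier looked about 0.1 rad rolled and I could not rule out a small gap at the stop. I gripped it again and pushed: contact came within about 0.7 mm, so it had been nearly seated. I then released it a second time.
- **Last checks:** in both views the carrier looks flush with the stop. It hangs with an estimated roll of about 0.09 rad, so it did not straighten fully, but this is inside the 0.2 rad limit. I compared two frames after the first release and it was still; I did not repeat that after the second.
- **Not measured directly:** the switch pin's travel could not be read. That it is pushed in rests on the felt contact and the closed seam.
- **Surroundings:** no other item on the bench looked displaced in the pictures after the first release. The last close-ups of the stop area showed no change there.
- **Stop position:** the first view put the stop's face at about 95–96 mm in the stand's x. Contact by feel suggested about 96–97 mm, within the calibration error.

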